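# Pack the customer's fitting kit in layers

## Task

Pack the black kit box on the fitting counter in layers. First stand the short amber core sample upright on the floor of the box and let go of it, then lay the divider plate across the two ledges over it with its grip fin up and let go of it, and last lay the rubber grip sampler flat on the divider, on either side of the fin.

Things in the scene. Friction and masses are not known exactly. Their poses are not given: they have to be found in the camera images.
- kit_box: Open black box fixed to the counter, outside 132 (its x) by 202 (its y) by 65 mm high, walls and floor 6 mm, inside 120 by 190. At each y end a grey ledge block, 30 mm deep in y, spans the inside in x, its top 48 mm above the counter; between the ledges the floor is clear for 130 mm in y. Origin: centre of the underside, on the counter; z up.
- core_short_mid (a point): Short amber resin core: solid cylinder, 40 mm diameter, 32 mm high, standing, 50 g. The point is its centre, 16 mm above its foot; z is its axis. Not wanted: a core of the same resin and diameter but 70 mm tall, a tube 26 mm across and 36 mm high (both, and the sampler, at least 85 mm away between centres), and a flat steel gauge farther out.
- divider_mid (a point): Divider: plywood plate 84 (its x) by 168 (its y) by 5 mm with an upright grip fin at its centre, 50 mm long in x, 12 mm thick in y, its top 37 mm above the plate's underside. Lies flat, fin up, 80 g. The point is in the fin, 21 mm above the underside; z up. Packed, its ends rest on the ledges, long side along the box's y, with 18 mm to spare each way in x, 11 mm in y.
- sampler_mid (a point): Grey rubber grip sampler: block 56 (its x) by 36 (its y) by 24 mm high with three small rings on top, lying flat, 65 g. The point is its centre, 12 mm above its underside; z up. Packed, its underside is on the divider's top, 53 mm above the box's underside; it fits best 48 mm to either side of the fin in the box's y, long side along the box's x.
Mind the look-alikes: they are no part of the job. Leave any purple look-alike of the kit_box alone.

How it is judged:
By the outcome, as a careful person would: the job done as asked, in the order asked, and still so for the second after the job is handed in, with the robot touching nothing.
It also fails if it takes over 72 s, if anything falls off the work surface, if the arm or the gripper's body presses on something with over 40 N, if the wrist force passes 120 N, or if a joint passes its speed limit or range.

## Robot

A 7-joint arm with a two-finger parallel gripper is mounted at the origin on the work surface. World frame = base frame: x ahead of the robot, y to its left, z up, the work surface at z = 0. Lengths are in m, angles in rad, forces in N, time in s.
With the tool pointing down it reaches from about 0.4 to 0.85 m from the base axis. Payload 4.5 kg.
Tool frame: the origin (TCP) lies on the front face of the gripper's body, between the roots of the fingers; the fingertips stand 73 mm ahead of it and the grasp point (between the pads) lies 54 mm ahead of it; z points along the fingers, y is the line along which they close (so a half turn about z gives the same grasp; the last joint's range is limited). The gripper opens to 85 mm and grips with 20 to 120 N. Pads are 22 mm wide; open, the fingers measure 114 mm over their backs; the gripper's body (76 mm by 85 mm) begins 54 mm behind the grasp point. The pads swing forward as they close: fully open they stand 13 mm farther back than shut.
Start: joints at [1.38, 0.689, -0.195, 1.565, 0.157, 0.902, -0.215], TCP at [0.139, -0.609, 0.304] pointing down, gripper open.
Joint ranges: [-3.01, 3.01], [-0.46, 2.08], [-1.47, 1.51], [0.13, 2.56], [-1, 4.14], [0.04, 2.09], [-2.66, 2.66]. Speed limits (rad/s): [2.57, 2.57, 3.14, 3.14, 3.14, 3.14, 3.14].

## Interface

Orientations are given as a unit quaternion [w, x, y, z].
In Python, from station import * gives the robot as it stands.
- The arm moves only by the tool drive_tool, never from a script. Its argument "steps" is text: rows parted by semicolons, each of 5 numbers parted by spaces: the opening, from -1 (shut) to 1 (fully open), then the shift along the world's x, y, z in units of 20 mm (1.0 is 20 mm), then the turn about the world's z in units of 4 degrees (1.0 is 4 degrees). In form: fingers dx dy dz roll; .... A call has 1 to 8 rows; each row shifts and turns the commanded pose from where the row before left it; what a row does not reach is not made up. A row lasts 1/8 s, in which the tool goes at most 62.5 mm and 10.7 degrees, less where a joint would pass 70% of its speed; a pose out of reach is approached as far as the arm can. A call with a number of a shift or a turn outside -1 to 1 is refused whole. A call with a gripper value outside its range is refused whole. The fingers move at their own pace and stop on an object; "newtons" is the grip in N (left out, the last holds). Time passes only in rows, so rows that do not move let the fingers close. It gives the time, the measured TCP pose, the force, the opening and the grip force at its end, in the units of the state.
- get_obs(): the state, without advancing time (a new reading comes with each control period).
- grab_frame(name): name is "scene" or "top"; returns a dict with "image" (420x560x3 uint8, blue, green, red), "K" (3x3 intrinsics, pixels), "k1" (the pictures are not rectified: a ray, as slopes to the right and down, at radius r is drawn at 1 + k1 r^2 times it, then the intrinsics apply), "extrinsics" (4x4, takes a point from camera to world coordinates). Camera axes: x right, y down, z forward; pixel columns grow to the right and rows downward; lengths in m; the calibration is good to about 2 mm. A picture is of the moment at which its call begins. There is no depth.
- sign_off(): hands the job in; it is judged then, once.
The state is a dict: "time": time; "joint_positions": joint angles; "joint_velocities": joint speeds; "joint_torque": joint torques, N m; "tool_pos": TCP position; "ee_rot": TCP orientation; "ft_force": force on the tool from outside, world axes, zero at the start; "moment": the same for the moment, N m; "grip_width": opening from 0.0 (shut) to 1.0 (fully open); "grasp_force": force on a finger pad.
Only numpy, scipy, OpenCV 4.12 (cv2) and the standard library are available. Lean on these libraries where they do the work, as an engineer would, in place of code of your own. Each camera call takes 0.05 s, during which the arm holds its last target. There are 200 camera calls.

## Working session

There is one attempt and no reset: what is moved stays moved. The work goes in short steps, Python scripts to look and compute and a tool call to move; the robot and the scene stay as the last step left them, time stands still between calls to the robot, and variables do not carry over. Pictures are saved under pics/ and viewed, at most 10 in all, crops included, and the job is handed in when it is done.

Besides the shell and the picture viewer there is one more tool, called after ">>>" by a JSON object that holds its "method" and its "body", one argument or row to a line. drive_tool: Moves the arm, as the interface text tells. Its arguments: {"type":"object","properties":{"steps":{"type":"string"},"newtons":{"type":"number"}},"required":["steps"]}

```bash
mkdir -p pics; ls; python3 - <<'E'
from station import *
import cv2,pickle
for n in("scene","top"):
    f=grab_frame(n); cv2.imwrite(f"pics/{n}0.png",f["image"]); pickle.dump(f,open(f"{n}0.pkl","wb")); print(n,f["K"],f["k1"],f["extrinsics"])
o=get_obs();print(o)
E
```

```text
pics
scene [[395.6152782    0.         275.93341177]
 [  0.         395.6152782  208.20329031]
 [  0.           0.           1.        ]] -0.024175992860478033 [[ 0.45988522  0.5611059  -0.68823379  1.17426038]
 [ 0.88791934 -0.28164118  0.36369974 -0.36702281]
 [ 0.01023909 -0.77835622 -0.6277394   0.66366609]
 [ 0.          0.          0.          1.        ]]
top [[457.24331785   0.         273.38528929]
 [  0.         457.24331785 212.77780163]
 [  0.           0.           1.        ]] -0.044366738489384196 [[-2.29369698e-02 -9.96498800e-01  8.03992361e-02  3.93089457e-01]
 [-9.99736794e-01  2.29019447e-02 -1.35787562e-03 -2.71644731e-02]
 [-4.88177436e-04 -8.04092200e-02 -9.96761817e-01  1.31353180e+00]
 [ 0.00000000e+00  0.00000000e+00  0.00000000e+00  1.00000000e+00]]
{'time': 0.1, 'joint_positions': array([ 1.37984115,  0.68993913, -0.1945091 ,  1.56621167,  0.15730545,
        0.90252025, -0.21512283]), 'joint_velocities': array([ 0.00095224, -0.00094928, -0.0008035 , -0.00448804,  0.00129625,
       -0.00170904, -0.00142469]), 'joint_torque': array([-3.07690389e-03, -5.40593612e+01, -1.27181400e+00, -1.58983934e+01,
        9.28310968e-03,  4.30803673e-03, -2.09159623e-07]), 'tool_pos': array([ 0.13914881, -0.60884627,  0.30314708]), 'ee_rot': array([-8.28486293e-04,  9.93689410e-01,  1.12163476e-01, -1.59925244e-04]), 'ft_force': array([-0.22563454,  0.32864232,  0.28791939]), 'moment': array([-0.02077726, -0.01344376, -0.0024114 ]), 'grasp_force': 0.0, 'grip_width': 0.999459785996309}
```

View pics/scene0.png

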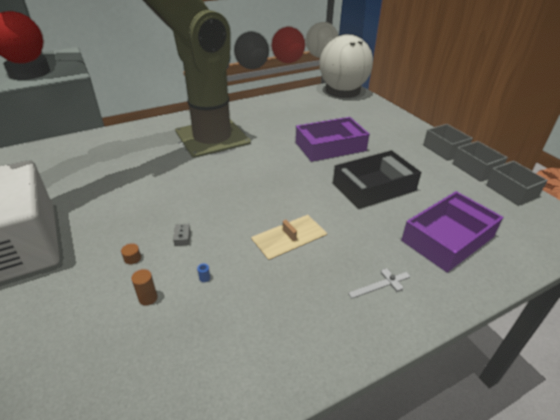

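View pics/top0.png

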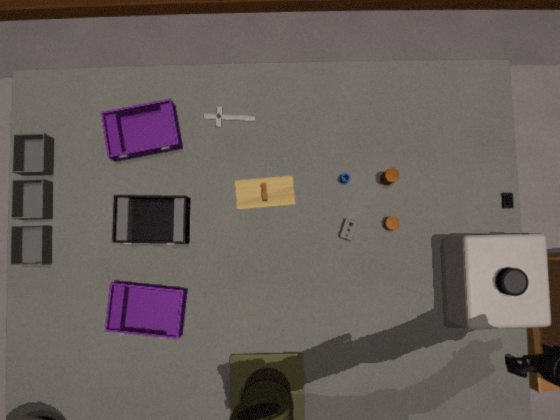

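The top view shows the black box near (151,220), the divider near (265,192), the short core at (392,223), the sampler at (348,230), and the tall core at (390,177). A white machine stands near the arm. I'll enlarge for corners.

```bash
python3 - <<'E'
import cv2
a=cv2.imread("pics/top0.png"); s=cv2.imread("pics/scene0.png")
b=a[165:250,225:410]; cv2.imwrite("pics/c1.png",cv2.resize(b,None,fx=4,fy=4,interpolation=cv2.INTER_CUBIC))
b=a[185:255,100:200]; b=cv2.convertScaleAbs(b,alpha=2,beta=10);cv2.imwrite("pics/c2.png",cv2.resize(b,None,fx=6,fy=6,interpolation=cv2.INTER_CUBIC))
E
cat > h.py <<'E'
import numpy as np,cv2,pickle
def ray(f,u,v):
    d=np.array([f["k1"],0,0,0,0.])
    p=cv2.undistortPoints(np.array([[[u,v]]],float),f["K"],d)[0,0]
    E=f["extrinsics"]; return E[:3,3],E[:3,:3]@np.array([p[0],p[1],1])
def at(f,u,v,z):
    o,d=ray(f,u,v); return o+d*(z-o[2])/d[2]
def proj(f,P):
    E=np.linalg.inv(f["extrinsics"]); return cv2.projectPoints(np.array(P,float).reshape(-1,3),cv2.Rodrigues(E[:3,:3])[0],E[:3,3],f["K"],np.array([f["k1"],0,0,0,0.]))[0][:,0]
def tri(f,a,g,b):
    o,d=ray(f,*a);p,e=ray(g,*b)
    s=np.linalg.lstsq(np.c_[d,-e],p-o,rcond=None)[0]; x=o+d*s[0];y=p+e*s[1]; return (x+y)/2,np.linalg.norm(x-y)
T=pickle.load(open("top0.pkl","rb"));S=pickle.load(open("scene0.pkl","rb"))
E
```

```text
(no output)
```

View pics/c1.png

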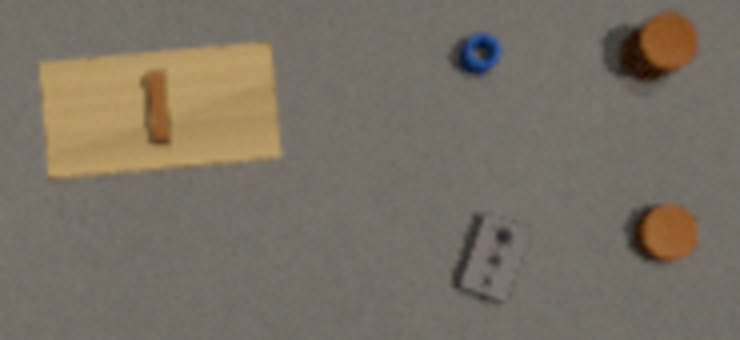

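View pics/c2.png

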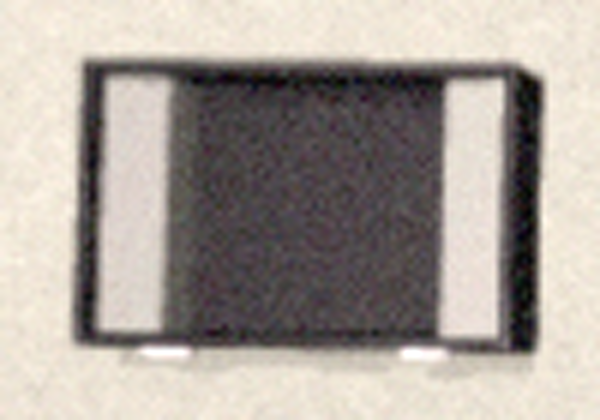

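```bash
cat >> h.py <<'E'
from scipy.optimize import least_squares
def fit(f,model,pix,x0):
    model=np.array(model,float);pix=np.array(pix,float)
    def P(x):
        c,s=np.cos(x[2]),np.sin(x[2]); return np.c_[model[:,:2]@np.array([[c,s],[-s,c]])+x[:2],model[:,2]]
    r=least_squares(lambda x:(proj(f,P(x))-pix).ravel(),x0); return r.x,r.fun.reshape(-1,2)
E
python3 - <<'E'
from h import *
np.set_printoptions(precision=4,suppress=True)
c1=lambda L:[(225+(x+.5)/4-.5,165+(y+.5)/4-.5) for x,y in L]
c2=lambda L:[(100+(x+.5)/6-.5,185+(y+.5)/6-.5) for x,y in L]
# image: +x up, +y left
R=lambda a,b,z:[(a,b,z),(a,-b,z),(-a,-b,z),(-a,b,z)]
x,r=fit(T,R(.042,.084,.005),c1([(40,62),(270,43),(282,156),(50,177)]),[.45,0,0]);print("div",x,np.degrees(x[2]),r)
x,r=fit(T,R(.025,.006,.037),c1([(148,72),(165,70),(170,143),(151,143)]),[.45,0,0]);print("fin",x,np.degrees(x[2]),r)
x,r=fit(T,R(.066,.101,.065),c2([(85,62),(515,62),(507,343),(76,343)]),[.45,.2,0]);print("boxrim",x,np.degrees(x[2]),r)
x,r=fit(T,R(.060,.065,.048),c2([(168,75),(447,80),(438,335),(160,332)]),[.45,.2,0]);print("ledges",x,np.degrees(x[2]),r)
# sampler long axis roughly up in image
x,r=fit(T,R(.028,.018,.024),c1([(487,214),(527,223),(505,300),(465,290)]),[.4,-.2,-.2]);print("samp",x,np.degrees(x[2]),r)
print("core",at(T,*c1([(668,232)])[0],.032),"tall",at(T,*c1([(669,40)])[0],.07),"blue",at(T,*c1([(481,52)])[0],.036))
# checks scene
print("core sc",at(S,131,248,.032),"samp",at(S,182,229,.024))
print("scene proj of core",proj(S,[at(T,*c1([(668,232)])[0],.032)]))
print("white box top near corner at h:",[ (h,at(T,462,234,h),at(T,444,327,h)) for h in(.1,.2,.3)])
E
```

```text
div [ 0.5594 -0.0055  0.066 ] 3.7809175731306803 [[-0.0957  0.0256]
 [ 0.3048 -0.3481]
 [ 0.0014  0.1973]
 [-0.2092  0.1182]]
fin [ 0.557  -0.0046  0.0338] 1.9344148874669107 [[ 0.0092  0.0582]
 [ 0.0132  0.318 ]
 [-0.2522 -0.3074]
 [ 0.2299 -0.0661]]
boxrim [ 0.4867  0.3137 -0.0254] -1.4580297825541482 [[-0.665  -0.6131]
 [ 0.3907 -0.5067]
 [ 0.87    0.693 ]
 [-0.616   0.391 ]]
ledges [ 0.4864  0.3146 -0.0359] -2.056747999548621 [[ 0.1762 -0.0344]
 [-0.121  -0.3089]
 [ 0.0759  0.2577]
 [-0.1311  0.0813]]
samp [ 0.4468 -0.2404 -0.3001] -17.194008648185786 [[-1.2919 -0.5792]
 [ 0.9615  0.6415]
 [ 1.3122  0.4599]
 [-0.9815 -0.5266]]
core [ 0.461 -0.361  0.032] tall [ 0.5913 -0.3577  0.07  ] blue [ 0.5911 -0.233   0.036 ]
core sc [ 0.462  -0.3592  0.032 ] samp [ 0.4422 -0.2357  0.024 ]
scene proj of core [[130.0675 247.9814]]
white box top near corner at h: [(0.1, array([ 0.4225, -0.5315,  0.1   ]), array([ 0.179, -0.471,  0.1  ])), (0.2, array([ 0.4201, -0.49  ,  0.2   ]), array([ 0.1966, -0.4344,  0.2   ])), (0.3, array([ 0.4177, -0.4484,  0.3   ]), array([ 0.2143, -0.3979,  0.3   ]))]
```

```bash
python3 - <<'E'
import cv2
s=cv2.imread("pics/scene0.png")
b=s[205:305,0:220];b=cv2.resize(b,None,fx=3.6,fy=3.6,interpolation=cv2.INTER_CUBIC)
cv2.imwrite("pics/c3.png",b)
E
```

```text
(no output)
```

View pics/c3.png

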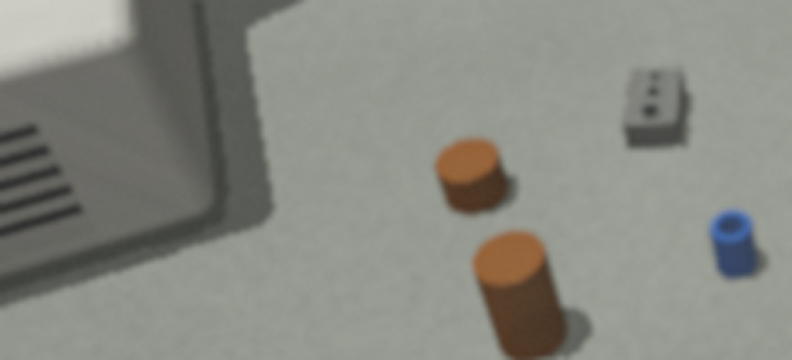

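```bash
python3 - <<'E'
from h import *
np.set_printoptions(precision=4,suppress=True)
print("far corner top",tri(T,(462,234),S,(36,215)))
print("top@TCP",proj(T,[[.139,-.609,.304]]),"tip",proj(T,[[.139,-.609,.23]]))
print("base corner",at(S,60,265,0),at(T,444,235,0),"left-bottom base",at(T,442,320,0),at(T,442,327,0))
print("samp ring mid",tri(T,(225+494.5/4-.5,165+260.5/4-.5),S,(653.5/3.6-.5,205+91.5/3.6-.5)))
print("samp scene top ctr",at(S,655.5/3.6-.5,205+99.5/3.6-.5,.024))
for w in (0,): 
  P=lambda x,y,a:[[x+np.cos(a)*i-np.sin(a)*j,y+np.sin(a)*i+np.cos(a)*j,.024] for i,j in((.028,.018),(.028,-.018),(-.028,-.018),(-.028,.018))]
  q=proj(S,P(.4468,-.2404,-.32)); print((q-[0,205]+.5)*3.6-.5)
E
```

```text
far corner top (array([ 0.4211, -0.5104,  0.1549]), np.float64(0.003209684114991889))
top@TCP [[540.3164 358.5224]] tip [[522.4214 351.2634]]
base corner [ 0.4091 -0.5143  0.    ] [ 0.4233 -0.5202  0.    ] left-bottom base [ 0.1813 -0.5027  0.    ] [ 0.1615 -0.5018  0.    ]
samp ring mid (array([ 0.4445, -0.2388,  0.0241]), np.float64(1.4274126469340787e-05))
samp scene top ctr [ 0.4527 -0.2399  0.024 ]
[[678.5478 119.6918]
 [622.4446 125.2052]
 [625.9931  69.0989]
 [679.6095  64.0702]]
```

The numbers agree: core (0.461,-0.360), divider (0.558,-0.005, yaw 3.5°), box (0.4865,0.314, yaw -1.8°), sampler (0.446,-0.240, yaw about -18°). The machine is 0.155 m high at y<-0.505. Moving now.

>>> {"method": "drive_tool", "body": {
  "steps": "1 0 1 1 0;1 0 1 1 0;1 0.5 1 0 0;1 1 1 0 0;1 1 1 0 0;1 1 1 0 0;1 1 1 0 0;1 1 1 0 0",
  "newtons": 30
}}

```text
time: 1.1
tool_pos: [0.2498, -0.4484, 0.3436]
ee_rot: [-0.0, 0.994, 0.112, -0.0]
ft_force: [-0.9, 0.6, 0.6]
grip_width: 0.995
grasp_force: 0.0
```

>>> {"method": "drive_tool", "body": {
  "steps": "1 1 1 0 -1;1 1 1 0 -1;1 1 1 -1 -1;1 1 1 -1 -0.7;1 1 0.4 -1 0;1 1 0 -1 0;1 1 0 -1 0;1 1 0 -1 0"
}}

```text
time: 2.1
tool_pos: [0.4099, -0.3611, 0.223]
ee_rot: [-0.0, 1.0, -0.017, -0.0]
ft_force: [0.4, -0.9, 0.2]
grip_width: 1.001
grasp_force: 0.0
```

>>> {"method": "drive_tool", "body": {
  "steps": "1 1 0 -1 0;1 1 0 -1 0;1 0.55 0 -1 0;1 0 0 -1 0;1 0 0 -1 0;1 0 0 -1 0;1 0 0 -0.8 0;1 0 0 -0.4 0"
}}

```text
time: 3.1
tool_pos: [0.46, -0.3611, 0.0788]
ee_rot: [-0.0, 1.0, -0.017, -0.0]
ft_force: [0.7, 0.5, -0.0]
grip_width: 1.001
grasp_force: 0.0
```

>>> {"method": "drive_tool", "body": {
  "steps": "-0.2 0 0 0 0;-0.5 0 0 0 0;-1 0 0 0 0;-1 0 0 0 0;-1 0 0 0 0;-1 0 0 0 0",
  "newtons": 30
}}

```text
time: 3.85
tool_pos: [0.4607, -0.3616, 0.0808]
ee_rot: [0.0, 1.0, -0.017, 0.001]
ft_force: [-0.8, 0.6, 7.0]
grip_width: 0.46
grasp_force: 30.4
```

>>> {"method": "drive_tool", "body": {
  "steps": "-1 0 0 0.5 0;-1 0 0 1 0;-1 0 0 1 0;-1 0 0 1 0;-1 0 0.5 1 0;-1 0 1 1 0;-1 0.3 1 0.5 0;-1 1 1 0 0"
}}

```text
time: 4.85
tool_pos: [0.4859, -0.2905, 0.202]
ee_rot: [0.0, 1.0, -0.017, 0.0]
ft_force: [1.5, -0.0, -0.7]
grip_width: 0.453
grasp_force: 30.3
```

>>> {"method": "drive_tool", "body": {
  "steps": "-1 0 1 0 0;-1 0 1 0 0;-1 0 1 0 0;-1 0 1 0 0;-1 0 1 0 0;-1 0 1 0 0;-1 0 1 0 0;-1 0 1 0 0"
}}

```text
time: 5.85
tool_pos: [0.485, -0.1304, 0.1999]
ee_rot: [0.0, 1.0, -0.017, -0.001]
ft_force: [-0.4, 0.6, -0.2]
grip_width: 0.46
grasp_force: 30.3
```

>>> {"method": "drive_tool", "body": {
  "steps": "-1 0 1 0 0;-1 0 1 0 0;-1 0 1 0 0;-1 0 1 0 0;-1 0 1 0 0;-1 0 1 0 0;-1 0 1 0 0;-1 0 1 0 0"
}}

```text
time: 6.85
tool_pos: [0.485, 0.0292, 0.2]
ee_rot: [0.0, 1.0, -0.017, -0.001]
ft_force: [0.4, -0.4, 0.4]
grip_width: 0.457
grasp_force: 30.3
```

>>> {"method": "drive_tool", "body": {
  "steps": "-1 0 1 0 0;-1 0 1 0 0;-1 0 1 0 0;-1 0 1 0 0;-1 0 1 0 0;-1 0 1 0 0;-1 0 1 0 0;-1 0 1 0 0"
}}

```text
time: 7.85
tool_pos: [0.4851, 0.1888, 0.1999]
ee_rot: [0.001, 1.0, -0.017, -0.001]
ft_force: [0.6, -0.6, -0.8]
grip_width: 0.459
grasp_force: 30.3
```

>>> {"method": "drive_tool", "body": {
  "steps": "-1 0 1 0 0;-1 0 1 0 0;-1 0 1 0 0;-1 0 1 0 0;-1 0 1 0 0;-1 0 1 0 0;-1 0 0 0 0"
}}

```text
time: 8.72
tool_pos: [0.4859, 0.3112, 0.1998]
ee_rot: [-0.001, 1.0, -0.015, 0.0]
ft_force: [0.1, -1.9, -0.4]
grip_width: 0.458
grasp_force: 30.3
```

>>> {"method": "drive_tool", "body": {
  "steps": "-1 0 0.1 -1 0;-1 0 0 -1 0;-1 0 0 -1 0;-1 0 0 -1 0;-1 0 0 -1 0;-1 0 0 -0.3 0;-1 0 0 -0.3 0;-1 0 0 0 0"
}}

```text
time: 9.72
tool_pos: [0.4864, 0.3107, 0.0879]
ee_rot: [0.0, 1.0, -0.017, 0.0]
ft_force: [0.4, -1.3, -0.8]
grip_width: 0.457
grasp_force: 30.3
```

>>> {"method": "drive_tool", "body": {
  "steps": "-1 0 0 -0.1 0;-1 0 0 0 0"
}}

```text
time: 9.98
tool_pos: [0.4868, 0.3109, 0.0868]
ee_rot: [-0.0, 1.0, -0.017, 0.001]
ft_force: [-0.6, -0.7, 4.7]
grip_width: 0.46
grasp_force: 30.5
```

>>> {"method": "drive_tool", "body": {
  "steps": "0.2 0 0 0.05 0;0.35 0 0 0 0;0.35 0 0 0 0;0.35 0 0 0 0;0.35 0 0 0.3 0;0.35 0 0 0.5 0;0.35 0 0 1 0;0.35 0 0 1 0"
}}

```text
time: 10.98
tool_pos: [0.4865, 0.3108, 0.1447]
ee_rot: [-0.0, 1.0, -0.017, 0.0]
ft_force: [0.4, 0.2, 1.2]
grip_width: 0.674
grasp_force: 0.0
```

>>> {"method": "drive_tool", "body": {
  "steps": "0.4 0 0 1 0;0.4 0 0 1 0;0.4 0 0 1 0;0.4 0 -0.5 1 0;0.4 0.5 -1 0 0;0.4 1 -1 0 0;0.4 1 -1 0 0;0.4 1 -1 0 0"
}}

```text
time: 11.98
tool_pos: [0.5569, 0.2191, 0.2241]
ee_rot: [0.0, 1.0, -0.017, 0.0]
ft_force: [0.4, 0.2, -0.0]
grip_width: 0.697
grasp_force: 0.0
```

>>> {"method": "drive_tool", "body": {
  "steps": "0 0 -1 0 1;0 0 -1 0 0.3;0 0 -1 0 0;0 0 -1 0 0;0 0 -1 0 0;0 0 -1 0 0;0 0 -1 0 0;0 0 -1 0 0"
}}

```text
time: 12.98
tool_pos: [0.5563, 0.0594, 0.2229]
ee_rot: [0.0, 1.0, 0.029, -0.0]
ft_force: [1.2, -0.2, -0.0]
grip_width: 0.502
grasp_force: 0.0
```

```bash
python3 - <<'E'
from station import *
import cv2,pickle,numpy as np
f=grab_frame("top");pickle.dump(f,open("top1.pkl","wb"))
im=f["image"]; A=cv2.convertScaleAbs(im[185:255,100:200],alpha=2,beta=10)
B=im[170:220,225:325]
cv2.imwrite("pics/d1.png",np.vstack([cv2.resize(c,None,fx=5,fy=5,interpolation=cv2.INTER_CUBIC) for c in(A,B)])[:600])
E
```

```text
(no output)
```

View pics/d1.png

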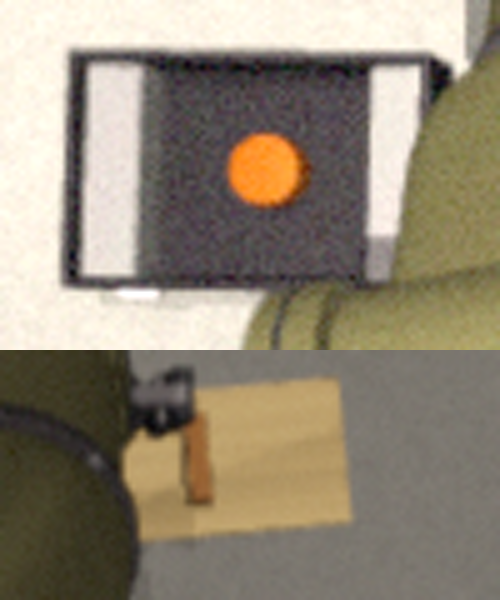

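The short core stands upright in the box, centred near (265,170) in the crop. Next is the divider's fin.

>>> {"method": "drive_tool", "body": {
  "steps": "0 0.05 -1 -0.5 0;0 0 -1 -1 0;0 0 -1 -1 0;0 0 -0.22 -1 0;0 0 0 -1 0;0 0 0 -1 0;0 0 0 -0.8 0;0 0 0 -0.5 0"
}}

```text
time: 14.02
tool_pos: [0.5572, -0.0036, 0.0861]
ee_rot: [-0.0, 1.0, 0.029, -0.0]
ft_force: [-0.1, -0.0, 0.2]
grip_width: 0.498
grasp_force: 0.0
```

>>> {"method": "drive_tool", "body": {
  "steps": "-1 0 0 0 0;-1 0 0 0 0;-1 0 0 0 0;-1 0 0 0 0;-1 0 0 0 0",
  "newtons": 45
}}

```text
time: 14.65
tool_pos: [0.5576, -0.0036, 0.0874]
ee_rot: [0.0, 1.0, 0.029, 0.0]
ft_force: [-0.2, 1.0, 3.0]
grip_width: 0.13
grasp_force: 44.9
```

>>> {"method": "drive_tool", "body": {
  "steps": "-1 0 0 0.5 0;-1 0 0 1 0;-1 0 0 1 0;-1 0 0 1 0;-1 0 0.9 1 -0.3;-1 0 1 1 -0.5;-1 0 1 0 -0.5;-1 0 1 0 0"
}}

```text
time: 15.65
tool_pos: [0.5573, 0.075, 0.1978]
ee_rot: [-0.0, 1.0, -0.017, 0.0]
ft_force: [1.5, 0.2, -1.2]
grip_width: 0.131
grasp_force: 44.5
```

>>> {"method": "drive_tool", "body": {
  "steps": "-1 0 1 0 0;-1 -0.5 1 0 0;-1 -0.5 1 0 0;-1 -0.5 1 0 0;-1 -0.5 1 0 0;-1 -0.5 1 0 0;-1 -0.5 1 0 0;-1 -0.5 1 0 0"
}}

```text
time: 16.65
tool_pos: [0.4869, 0.2349, 0.1974]
ee_rot: [-0.0, 1.0, -0.017, 0.0]
ft_force: [1.1, -0.1, -0.3]
grip_width: 0.131
grasp_force: 44.5
```

>>> {"method": "drive_tool", "body": {
  "steps": "-1 0 1 0 0;-1 0 1 0 0;-1 0 1 0 0;-1 0 1 0 0;-1 0 0 0 0;-1 0 0 0 0"
}}

```text
time: 17.4
tool_pos: [0.4874, 0.3134, 0.1968]
ee_rot: [0.001, 1.0, -0.017, -0.0]
ft_force: [-1.1, -1.0, 0.1]
grip_width: 0.125
grasp_force: 44.5
```

```bash
python3 - <<'E'
from station import *
import cv2,pickle,numpy as np
o=get_obs();print(o["tool_pos"],o["ee_rot"])
a=grab_frame("scene");b=grab_frame("top");pickle.dump((a,b),open("d2.pkl","wb"))
A=cv2.resize(a["image"][100:225,300:450],None,fx=4,fy=4,interpolation=cv2.INTER_CUBIC)
cv2.imwrite("pics/d2.png",cv2.convertScaleAbs(A,alpha=1.5))
E
```

```text
[0.48741408 0.31338133 0.19679084] [ 7.15485021e-04  9.99853958e-01 -1.70745111e-02 -1.04507201e-04]
```

View pics/d2.png

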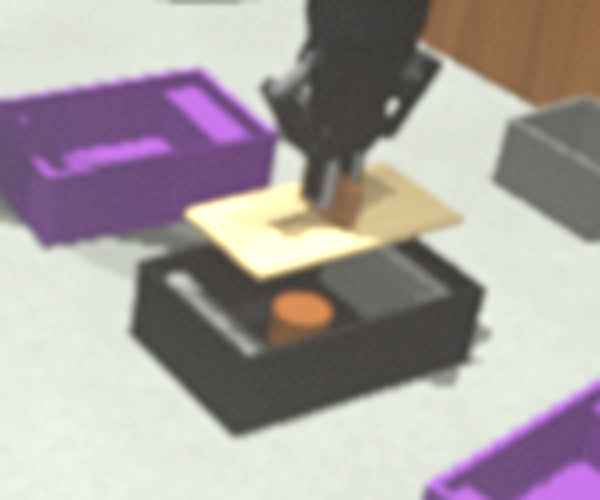

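```bash
python3 - <<'E'
from h import *
np.set_printoptions(precision=4,suppress=True)
m=lambda z,a,b:[(-a,-b,z),(a,-b,z),(a,b,z),(-a,b,z)]
px=[(300+(x+.5)/4-.5,100+(y+.5)/4-.5) for x,y in[(185,213),(262,276),(463,216),(388,166)]]
print(fit(S,m(.1144,.042,.084),px,[.487,.313,0]))
# box rim corners in same view
px=[(300+(x+.5)/4-.5,100+(y+.5)/4-.5) for x,y in[(137,265),(245,360),(487,290)]]
print(fit(S,m(.065,.066,.101)[:3],px,[.487,.313,0]))
E
```

```text
(array([ 0.4915,  0.3118, -0.0311]), array([[ 0.4378,  0.0949],
       [-0.4218, -0.0391],
       [ 0.6434,  0.6993],
       [-0.6676, -0.8581]]))
(array([ 0.488 ,  0.3114, -0.0282]), array([[-0.3961, -0.8603],
       [ 0.1722,  0.7413],
       [ 0.2085, -0.1054]]))
```

The divider hangs level over the box, centred within 4 mm and square to it. Lowering.

>>> {"method": "drive_tool", "body": {
  "steps": "-1 -0.1 0 -0.5 0;-1 0 0 -0.8 0;-1 0 0 -0.8 0;-1 0 0 -0.6 0;-1 0 0 -0.3 0;-1 0 0 0 0;-1 0 0 -0.1 0;-1 0 0 0 0"
}}

```text
time: 18.5
tool_pos: [0.4856, 0.3145, 0.1354]
ee_rot: [-0.0, 1.0, -0.017, 0.0]
ft_force: [0.5, -0.1, 0.5]
grip_width: 0.135
grasp_force: 44.7
```

>>> {"method": "drive_tool", "body": {
  "steps": "-1 0 0 -0.08 0;-1 0 0 0 0;-1 0 0 0 0"
}}

```text
time: 18.88
tool_pos: [0.4857, 0.3144, 0.1353]
ee_rot: [-0.001, 1.0, -0.017, 0.001]
ft_force: [-2.1, -1.0, 14.8]
grip_width: 0.131
grasp_force: 46.6
```

Contact with the ledges. Releasing.

>>> {"method": "drive_tool", "body": {
  "steps": "-0.6 0 0 0.05 0;-0.3 0 0 0 0;-0.2 0 0 0 0;-0.2 0 0 0.2 0;-0.2 0 0 0.5 0;-0.2 0 0 1 0;0 0 0 1 0;0 0 0 1 0"
}}

```text
time: 19.88
tool_pos: [0.4854, 0.3143, 0.2097]
ee_rot: [-0.0, 1.0, -0.017, 0.0]
ft_force: [0.3, 0.6, -0.4]
grip_width: 0.502
grasp_force: 0.0
```

>>> {"method": "drive_tool", "body": {
  "steps": "0.2 0 -1 0 0;0.3 0 -1 0 0;0.3 0 -1 0 0;0.3 0 -1 0 0;0.3 0 -1 0 0;0.3 -0.5 -1 0 -1;0.3 -0.5 -1 0 -1;0.3 -0.5 -1 0 -1"
}}

```text
time: 20.88
tool_pos: [0.455, 0.1529, 0.2083]
ee_rot: [0.0, 0.992, -0.122, 0.0]
ft_force: [0.7, 0.6, -0.7]
grip_width: 0.651
grasp_force: 0.0
```

>>> {"method": "drive_tool", "body": {
  "steps": "0.3 -0.5 -1 0 -1;0.3 0 -1 0 0;0.3 0 -1 0 0;0.3 0 -1 0 0;0.3 0 -1 0 0;0.3 0 -1 0 0;0.3 0 -1 0 0;0.3 0 -1 0 0"
}}

```text
time: 21.88
tool_pos: [0.4451, -0.007, 0.2083]
ee_rot: [0.0, 0.988, -0.156, 0.0]
ft_force: [1.3, -0.4, -0.5]
grip_width: 0.65
grasp_force: 0.0
```

>>> {"method": "drive_tool", "body": {
  "steps": "0.3 0 -1 0 0;0.3 0 -1 0 0;0.3 0 -1 0 0;0.3 0 -1 0 0;0.3 0 0 0 0"
}}

```text
time: 22.5
tool_pos: [0.4449, -0.0876, 0.2083]
ee_rot: [0.0, 0.988, -0.158, 0.0]
ft_force: [-0.1, -0.2, -1.5]
grip_width: 0.651
grasp_force: 0.0
```

```bash
python3 - <<'E'
from station import *
import cv2,pickle,numpy as np
a=grab_frame("scene");b=grab_frame("top");pickle.dump((a,b),open("d3.pkl","wb"))
A=cv2.convertScaleAbs(b["image"][185:255,100:200],alpha=2,beta=10)
B=cv2.resize(a["image"][195:285,140:260],None,fx=4.2,fy=4.2,interpolation=cv2.INTER_CUBIC)[:,:300]
A=cv2.resize(A,None,fx=5,fy=5,interpolation=cv2.INTER_CUBIC)
o=np.zeros((378,800,3),np.uint8);o[:350,:500]=A;o[:378,500:]=B[:378]
cv2.imwrite("pics/d3.png",o)
E
```

```text
(no output)
```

View pics/d3.png

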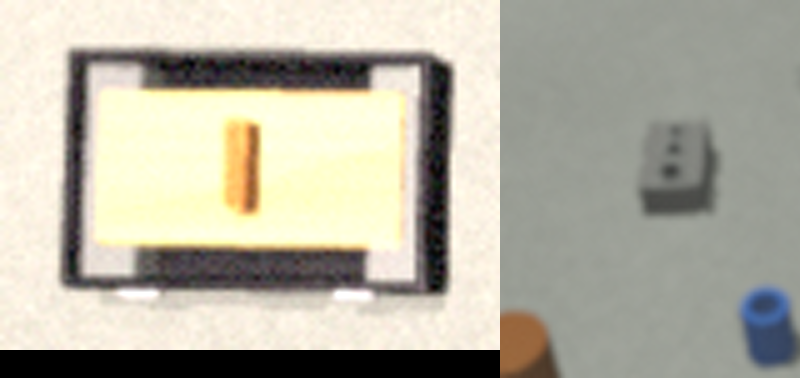

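The divider rests on both ledges with its fin up. Now I refine the sampler from its top corners in the scene crop: (650,122), (712,122), (703,187), (642,185).

```bash
python3 - <<'E'
from h import *
np.set_printoptions(precision=4,suppress=True)
px=[(140+(x-499.5)/4.2-.5,195+(y+.5)/4.2-.5) for x,y in[(650,122),(712,122),(703,187),(642,185)]]
a,b=.028,.018;z=.024
print(fit(S,[(-a,-b,z),(-a,b,z),(a,b,z),(a,-b,z)],px,[.446,-.24,-.3]))
a=pickle.load(open("d3.pkl","rb"))[1]
E
```

```text
(array([ 0.4492, -0.2385, -0.398 ]), array([[ 0.1802,  0.0857],
       [ 0.245 , -0.565 ],
       [ 0.2971, -0.3918],
       [-0.7024,  0.7997]]))
```

>>> {"method": "drive_tool", "body": {
  "steps": "0.5 0.1 -1 0 -0.3;0.5 0 -1 0 0;0.5 0 -1 -0.5 0;0.5 0 -1 -0.5 0;0.5 0 -1 -0.5 0;0.5 0 -1 -0.5 0;0.5 0 -1 -0.5 0;0.5 0 -0.6 -0.5 0"
}}

```text
time: 23.6
tool_pos: [0.4477, -0.2376, 0.1479]
ee_rot: [-0.0, 0.986, -0.166, 0.0]
ft_force: [0.5, -0.5, 0.7]
grip_width: 0.75
grasp_force: 0.0
```

>>> {"method": "drive_tool", "body": {
  "steps": "0.5 0 0 -1 0;0.5 0 0 -1 0;0.5 0 0 -0.8 0;0.5 0 0 -0.7 0;0.5 0 0 0 0"
}}

```text
time: 24.22
tool_pos: [0.447, -0.2372, 0.0774]
ee_rot: [-0.0, 0.986, -0.166, -0.001]
ft_force: [0.0, 0.5, -0.5]
grip_width: 0.749
grasp_force: 0.0
```

>>> {"method": "drive_tool", "body": {
  "steps": "0 0 0 0 0;-0.2 0 0 0 0;-1 0 0 0 0;-1 0 0 0 0;-1 0 0 0 0;-1 0 0 0 0",
  "newtons": 30
}}

```text
time: 24.98
tool_pos: [0.4476, -0.2379, 0.079]
ee_rot: [0.0, 0.986, -0.166, 0.001]
ft_force: [-0.1, -0.2, 5.4]
grip_width: 0.416
grasp_force: 31.3
```

>>> {"method": "drive_tool", "body": {
  "steps": "-1 0 0 0.5 0;-1 0 0 1 0;-1 0 0 1 0;-1 0 0 1 0;-1 0 0.1 1 0;-1 0 1 1 0;-1 0 1 1 1;-1 0 1 0 1"
}}

```text
time: 25.98
tool_pos: [0.4479, -0.1752, 0.2097]
ee_rot: [0.0, 0.995, -0.096, 0.002]
ft_force: [0.3, 0.4, -1.3]
grip_width: 0.412
grasp_force: 30.6
```

>>> {"method": "drive_tool", "body": {
  "steps": "-1 0 1 0 1;-1 0 1 0 1;-1 0 1 0 0.3;-1 0 1 0 0;-1 0.9 1 0 0;-1 0.9 1 0 0;-1 0 1 0 0;-1 0 1 0 0"
}}

```text
time: 26.98
tool_pos: [0.483, -0.0142, 0.2076]
ee_rot: [0.0, 1.0, -0.016, -0.001]
ft_force: [-0.6, 0.7, -1.2]
grip_width: 0.411
grasp_force: 30.6
```

>>> {"method": "drive_tool", "body": {
  "steps": "-1 0 1 0 0;-1 0 1 0 0;-1 0 1 0 0;-1 0 1 0 0;-1 0 1 0 0;-1 0 1 0 0;-1 0 1 0 0;-1 0 1 0 0"
}}

```text
time: 27.98
tool_pos: [0.4826, 0.1455, 0.2075]
ee_rot: [0.0, 1.0, -0.016, -0.001]
ft_force: [-0.9, -0.2, -0.4]
grip_width: 0.408
grasp_force: 30.6
```

>>> {"method": "drive_tool", "body": {
  "steps": "-1 0 1 0 0;-1 0 1 0 0;-1 0 1 0 0;-1 0 1 0 0;-1 0 1 0 0;-1 0 1 0 0;-1 0 0 0 0;-1 0 0 0 0"
}}

```text
time: 28.98
tool_pos: [0.4834, 0.2634, 0.2083]
ee_rot: [0.001, 1.0, -0.017, -0.0]
ft_force: [0.6, -0.1, -0.7]
grip_width: 0.415
grasp_force: 30.6
```

```bash
python3 - <<'E'
from station import *
import cv2,numpy as np
o=get_obs();print(o["tool_pos"],o["ee_rot"],o["grasp_force"])
a=grab_frame("scene")
A=cv2.resize(a["image"][100:225,300:450],None,fx=4,fy=4,interpolation=cv2.INTER_CUBIC)
cv2.imwrite("pics/d4.png",cv2.convertScaleAbs(A,alpha=1.5))
E
```

```text
[0.4833508  0.26341481 0.20825522] [ 6.24682658e-04  9.99853554e-01 -1.71017927e-02 -9.74923041e-05] 30.59380531311035
```

View pics/d4.png

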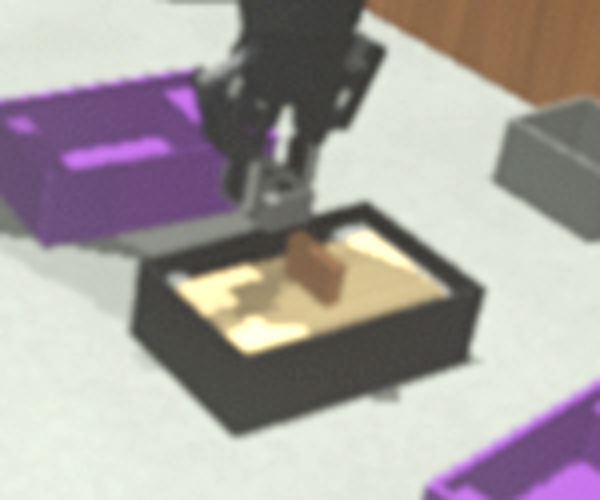

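The sampler is held flat over the divider on the near side of the fin. Lowering to just above contact.

>>> {"method": "drive_tool", "body": {
  "steps": "-1 0 0 -0.7 0;-1 0 0 -1 0;-1 0 0 -0.8 0;-1 0 0 -0.7 0;-1 0 0 -0.4 0;-1 0 0 0 0;-1 0 0 -0.1 0;-1 0 0 0 0"
}}

```text
time: 30.02
tool_pos: [0.4835, 0.2644, 0.1347]
ee_rot: [-0.0, 1.0, -0.017, 0.0]
ft_force: [0.3, -0.9, -0.5]
grip_width: 0.414
grasp_force: 30.6
```

>>> {"method": "drive_tool", "body": {
  "steps": "-1 0 0 -0.1 0;-1 0 0 0 0"
}}

```text
time: 30.28
tool_pos: [0.4833, 0.2643, 0.1323]
ee_rot: [0.0, 1.0, -0.017, 0.0]
ft_force: [-0.5, -0.1, -0.7]
grip_width: 0.418
grasp_force: 30.6
```

>>> {"method": "drive_tool", "body": {
  "steps": "-1 0 0 -0.07 0;-1 0 0 0 0"
}}

```text
time: 30.52
tool_pos: [0.4834, 0.2643, 0.132]
ee_rot: [-0.0, 1.0, -0.017, 0.0]
ft_force: [-1.4, -1.1, 8.5]
grip_width: 0.414
grasp_force: 31.8
```

>>> {"method": "drive_tool", "body": {
  "steps": "-0.05 0 0 0.05 0;0.05 0 0 0 0;0.12 0 0 0 0;0.12 0 0 0 0;0.12 0 0 0.2 0;0.12 0 0 0.4 0;0.12 0 0 0.8 0;0.12 0 0 1 0"
}}

```text
time: 31.52
tool_pos: [0.4834, 0.2643, 0.1812]
ee_rot: [0.0, 1.0, -0.017, 0.0]
ft_force: [1.0, 0.4, 0.0]
grip_width: 0.558
grasp_force: 0.0
```

>>> {"method": "drive_tool", "body": {
  "steps": "0.12 0 0 1 0;0.12 0 0 1 0;0.12 0 0 1 0;0.12 0 -1 0 0;0.12 0 -1 0 0;0.12 0 -1 0 0;0.12 0 -1 0 0;0.12 0 -1 0 0"
}}

```text
time: 32.52
tool_pos: [0.4829, 0.1619, 0.2393]
ee_rot: [0.001, 1.0, -0.017, -0.001]
ft_force: [-0.2, -0.3, -0.8]
grip_width: 0.564
grasp_force: 0.0
```

>>> {"method": "drive_tool", "body": {
  "steps": "0.12 0 -1 0 0;0.12 0 -1 0 0;0.12 0 -1 0 0;0.12 0 -1 0 0;0.12 0 0 0 0;0.12 0 0 0 0"
}}

```text
time: 33.28
tool_pos: [0.4831, 0.0846, 0.2397]
ee_rot: [-0.0, 1.0, -0.017, -0.0]
ft_force: [-0.1, 0.6, -0.2]
grip_width: 0.564
grasp_force: 0.0
```

```bash
python3 - <<'E'
from station import *
import cv2,numpy as np
a=grab_frame("scene")["image"];b=grab_frame("top")["image"]
A=cv2.convertScaleAbs(cv2.resize(a[120:220,310:440],None,fx=3,fy=3,interpolation=cv2.INTER_CUBIC),alpha=1.5)
B=cv2.convertScaleAbs(cv2.resize(b[185:260,100:200],None,fx=4,fy=4,interpolation=cv2.INTER_CUBIC),alpha=1.4)
cv2.imwrite("pics/d5.png",np.hstack([A,B]))
E
```

```text
(no output)
```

View pics/d5.png

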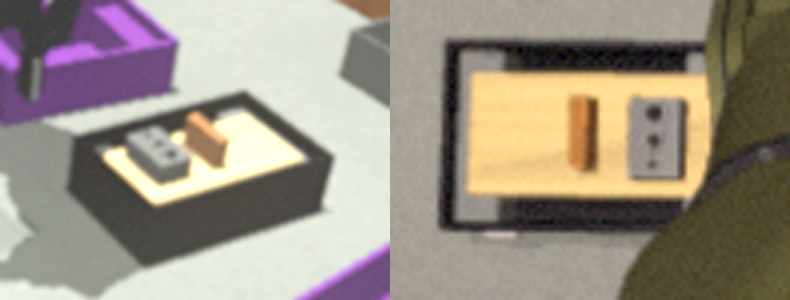

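The sampler lies flat on the level divider beside the fin, at (157,155) in the left crop, and the gripper is clear. Handing in.

```bash
python3 -c "
from station import *
print(sign_off())"
```

```text
the job is handed in; nothing more can be done
None
```

I packed the box in the order asked and handed it in at about 33 s: the short core stands on the floor, the divider rests on both ledges with its fin up, and the sampler lies flat beside the fin with the gripper clear.

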